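Unstack the duct parts into the kit places

TASK

Take the two little stacks apart and complete the kit with one part of each type: the carton flat in the yellow tray, the round cover flat in the green dish and the square flange flat in the grey tray. The kit already has its sleeve in the white dish, so leave that one alone and stand the second sleeve, the one over the flange's spigot, upright in the black spares dish. Let no part tip over, and leave the roll of brown tape where it is.

Things in the scene. Friction and masses are not known exactly. Their poses are not given: they have to be found in the camera images.
- carton: Small brown cardboard carton of seals with a printed label on the side, 61 (x) x 76 (y) x 42 mm high, up to 0.13 kg, rigid. The bottom of one of the two stacks, standing on the trolley. Origin: centre of its underside, z up.
- cover: Round aluminium blanking cover lying on the carton: disc 54 mm across and 8 mm thick, with a black round grip knob 24 mm across in its middle that rises from 8 to 42 mm above the underside; 0.14 kg. Origin: centre of its underside, z up through the knob.
- flange: Square steel flange, plate 76 x 76 x 10 mm with four dark bolt holes, and a solid dark steel spigot 24 mm across in its middle, rising from 10 to 55 mm above the underside; up to 0.42 kg. The bottom of the other stack, standing on the trolley. Origin: centre of its underside, x and y along the plate's edges, z up.
- sleeve: Small cream-coloured sleeve (open tube), 47 mm across, about 35 mm bore, 85 mm high, 0.09 kg, standing upright on the flange's plate with the spigot inside it; so it has to be lifted about 50 mm straight up to clear the spigot. It is the surplus one. Origin: centre of its lower end, z along the tube.
- kit_sleeve: The kit's own sleeve, the same as the other one, already standing upright in the round white dish (inside 72 mm across, floor 3 mm, rim 9 mm high). To be left there. Origin: centre of its lower end.
- carton_tray: Rectangular yellow plastic tray, the carton's place: inside 79 (x) x 94 (y) mm, floor 3 mm thick, rim 3 mm wide and 9 mm high overall. Fixed to the trolley. Origin: centre of its underside, z up.
- cover_dish: Round green plastic dish, the cover's place: inside 76 mm across, floor 3 mm thick, rim 3 mm wide and 9 mm high overall. Fixed to the trolley. Origin: centre of its underside, z up.
- flange_tray: Square grey plastic tray, the flange's place: inside 94 x 94 mm, sides along x and y, floor 3 mm thick, rim 3 mm wide and 9 mm high overall. Fixed to the trolley. Origin: centre of its underside, z up.
- spare_dish: Round black plastic dish, the place for spares: inside 72 mm across, floor 3 mm thick, rim 3 mm wide and 9 mm high overall. Fixed to the trolley. Origin: centre of its underside, z up.
- tape_roll: Bystander: brown roll of packing tape lying flat, 96 mm across, 55 mm high. To be left where it is. Origin: centre of its underside.
There are look-alikes about, which are no part of the job. Leave any blue look-alike of the sleeve alone.

How it is judged:
At the end, for the whole second after the job is handed in: Carton, flange and second sleeve within 16 mm of the centres of the yellow tray, grey tray and black dish, cover within 15 mm of the green dish's; each flat on the floor there (within 3 mm, tilt under 0.05 rad) and still; the kit's sleeve upright, within 15 mm of where it was (horizontal distance between carton and carton_tray below 0.016 m and z of carton in the frame of carton_tray between 0 and 0.006 m and angle between each of carton, flange, cover, sleeve, kit_sleeve's own z axis and vertical below 0.05 rad and linear speed of each of carton, flange, cover, sleeve below 0.02 m/s and horizontal distance between flange and flange_tray below 0.016 m and z of flange in the frame of flange_tray between 0 and 0.006 m and horizontal distance between cover and cover_dish below 0.015 m and z of cover in the frame of cover_dish between 0 and 0.006 m and horizontal distance between sleeve and spare_dish below 0.016 m and z of sleeve in the frame of spare_dish between 0 and 0.006 m and distance of kit_sleeve from where it was at the start of the episode below 0.015 m); the robot touches nothing.
It fails at once if a part or a sleeve is tipped over (angle between any of carton, cover, flange, sleeve, kit_sleeve's own z axis and vertical above 0.6 rad).
It fails at once if the sleeve that is already in the kit or the tape roll is moved out of its place (distance of any of kit_sleeve, tape_roll from where it was at the start of the episode above 0.02 m).
It also fails if it takes over 144 s, if anything falls off the work surface, if the arm or the gripper's body presses on something with over 40 N, if the wrist force passes 120 N, or if a joint passes its speed limit or range.

ROBOT

A 7-joint arm with a two-finger parallel gripper is mounted at the origin on a cart in front of the work surface, level with it; the furniture and walls round the work are solid. World frame = base frame: x ahead of the robot, y to its left, z up, the work surface at z = 0. Lengths are in m, angles in rad, forces in N, time in s.
With the tool pointing down it reaches from about 0.4 to 0.75 m from the base axis. Payload 19.5 kg.
Tool frame: the origin (TCP) lies at the centre of the arm's flange, where the gripper is bolted on; the fingertips stand 173 mm ahead of it and the grasp point (between the pads) lies 155 mm ahead of it (manip.tip_reach is the distance from the TCP to the fingertips, in m); z points along the fingers, y is the line along which they close (so a half turn about z gives the same grasp; the last joint's range is limited). The gripper opens to 85 mm and grips with 20 to 120 N. Pads are 22 mm wide; open, the fingers measure 114 mm over their backs; the gripper's body (76 mm by 85 mm) begins 54 mm behind the grasp point. The pads swing forward as they close: fully open they stand 13 mm farther back than shut.
Start: joints at [-1.155, 0.707, -0.028, 1.485, 0.022, 0.951, -0.075], TCP at [0.254, 0.516, 0.405] pointing down, gripper open.
Joint ranges: [-2.71, 2.71], [-0.32, 2.16], [-1.57, 1.52], [0, 2.45], [-1.46, 4.6], [0, 2.02], [-2.83, 2.83]. Speed limits (rad/s): [1.89, 1.89, 2.57, 2.57, 3.01, 3.01, 3.01].

INTERFACE

Orientations are given as a rotation vector (axis times angle).
In Python, from bench import read_state, eyes, ticket, manip gives the robot as it stands. The module is installed in compiled form; this text tells all that it offers.
- The arm moves only by the shell command python3 -m creep 'ROWS' [OPENING] [FORCE]. ROWS is JSON, a list of rows, each an object with "slide": the shift along the tool's x, y, z in units of 30 mm (1.0 is 30 mm), a list of three; "turn": the turn about the tool's z in units of 5 degrees (1.0 is 5 degrees). In form: [{"slide": [dx, dy, dz], "turn": turn}, ...]. A call has 1 to 5 rows; each row is the pose to reach, as a shift and turn from the pose commanded when the call began, along the tool's axes at that moment; what a row does not reach only later rows make up. A row lasts 1/12 s, in which the tool goes at most 41.7 mm and 7.16 degrees, less where a joint would pass 70% of its speed; a pose out of reach is approached as far as the arm can. A call with a gripper value outside its range is refused whole. OPENING is the opening in per cent of the stroke, from 0 (shut) to 100 (fully open), set as the call begins (- or left out, the last holds). The fingers move at their own pace and stop on an object; FORCE is the grip in N (left out, the last holds). Time passes only in rows, so rows that repeat a pose let the fingers close. It gives the time, the measured TCP pose, the force, the opening and the grip force at its end, in the units of the state.
- read_state(): the state, without advancing time (a new reading comes with each control period).
- eyes.snapshot(name): name is "scene" or "top" or "wrist"; returns a dict with "image" (384x512x3 uint8, red, green, blue), "fx", "fy", "cx", "cy" (pixels), "origin" and "orientation" of the camera in the world. Camera axes: x right, y up, looking along -z (the intrinsics and any distortion apply to the point x, -y, -z); pixel columns grow to the right and rows downward; lengths in m; the calibration is good to about 2 mm. The wrist camera is an equidistant fisheye: a pixel r from the principal point sees the ray r / f radians off the axis. A picture is of the moment at which its call begins. There is no depth.
- ticket.job_done(): hands the job in; it is judged then, once.
The state is a dict: "time_s": time; "q": joint angles; "joint_velocities": joint speeds; "tau": joint torques, N m; "ee_pos": TCP position; "orientation": TCP orientation; "force": force on the tool from outside, world axes, zero at the start; "moment": the same for the moment, N m; "gripper_width": finger opening in m; "finger_force": force on a finger pad.
Only numpy, scipy, OpenCV 4.12 (cv2) and the standard library are available. Lean on these libraries where they do the work, as an engineer would, in place of code of your own. Each camera call takes 0.05 s, during which the arm holds its last target. There are 200 camera calls.

## Working session

There is one attempt and no reset: what is moved stays moved. The work goes in short steps, Python scripts to look and compute and a shell command to move; the robot and the scene stay as the last step left them, time stands still between calls to the robot, and variables do not carry over. Pictures are saved under pics/ and viewed, at most 19 in all, crops included, and the job is handed in when it is done.

```bash
mkdir -p pics; cat > h.py <<'E'
import numpy as np, cv2
from scipy.spatial.transform import Rotation as R
from bench import read_state, eyes
def rot(o):
    o=np.array(o,float)
    return R.from_rotvec(o) if o.shape==(3,) else (R.from_matrix(o) if o.shape==(3,3) else R.from_quat(o))
def ray(s,u,v):
    x=(u-s['cx'])/s['fx'];y=(v-s['cy'])/s['fy']
    return rot(s['orientation']).apply([x,-y,-1.0])
def plane(s,u,v,z):
    d=ray(s,u,v);o=np.array(s['origin']);return o+d*(z-o[2])/d[2]
def proj(s,p):
    c=rot(s['orientation']).inv().apply(np.array(p)-s['origin']);return s['cx']+s['fx']*c[0]/-c[2],s['cy']-s['fy']*c[1]/-c[2]
def save(s,n): cv2.imwrite('pics/'+n+'.png',cv2.cvtColor(s['image'],cv2.COLOR_RGB2BGR))
E
python3 - <<'E'
from h import *
import pickle
for n in ('scene','top'):
    s=eyes.snapshot(n);save(s,n+'0');print(n,{k:v for k,v in s.items() if k!='image'});pickle.dump(s,open(n+'0.pkl','wb'))
st=read_state();print(st['ee_pos'],st['orientation'],rot(st['orientation']).as_matrix().round(3),st['gripper_width'],st['q'])
E
```

```text
scene {'fx': 374.07078606668773, 'fy': 374.07078606668773, 'cx': 252.70462498518398, 'cy': 188.03425685022455, 'origin': array([ 0.1603221 , -0.87575883,  0.62885248]), 'orientation': array([ 1.02375505, -0.20612107, -0.41334741])}
top {'fx': 424.0810795739366, 'fy': 424.0810795739366, 'cx': 253.41648768299174, 'cy': 194.78956965513663, 'origin': array([ 0.26145981, -0.00320689,  1.36985218]), 'orientation': array([ 0.17916225, -0.18232464, -1.59320236])}
[0.25411617 0.51573686 0.40431296] [-7.12854330e-01 -3.05947215e+00  1.36106616e-03] [[-0.897  0.442 -0.   ]
 [ 0.442  0.897 -0.001]
 [-0.    -0.001 -1.   ]] 0.08522739625323629 [-1.15469373  0.70698668 -0.02758397  1.4849205   0.02198173  0.95087057
 -0.07549027]
```

View pics/top0.png

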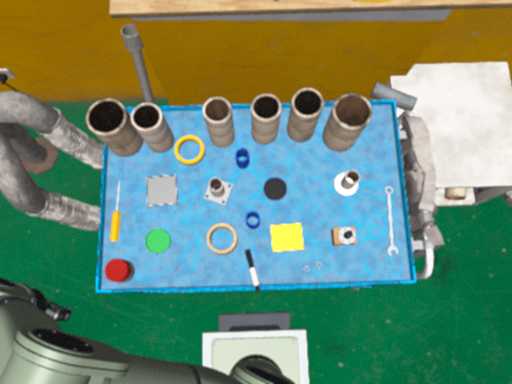

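View pics/scene0.png

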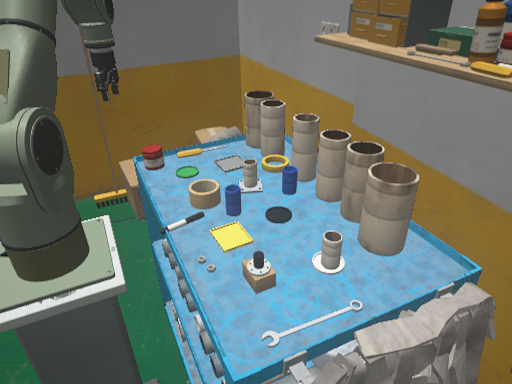

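The top view shows the flange and sleeve stack at about (218,188), the grey tray at (162,190), the green dish at (158,241), the black dish at (275,188) and the yellow tray at (286,237). The carton and cover are at (344,236), the kit sleeve in the white dish at (347,183), the tape at (222,238) and the blue look-alikes at (243,158) and (252,220). The scene view agrees: the cover knob is at (258,259) and the flange sleeve at (250,172).

```bash
cat > m.py <<'E'
from h import *
import pickle
t=pickle.load(open('top0.pkl','rb'));hsv=cv2.cvtColor(t['image'],cv2.COLOR_RGB2HSV)
def near(m,c,r=26):
    k=np.zeros(m.shape,np.uint8);cv2.circle(k,c,r,255,-1);m=cv2.bitwise_and(m.astype(np.uint8),k)
    n,l,st,ce=cv2.connectedComponentsWithStats(m);i=1+np.argmax(st[1:,4])
    c=max(cv2.findContours((l==i).astype(np.uint8),0,2)[0],key=cv2.contourArea)
    return cv2.convexHull(c)
H,S,V=cv2.split(hsv)
notblue=((H<90)|(H>125)|(S<70))*255
for n,m,c,z,r in [('yellow',((H>22)&(H<36)&(S>120))*255,(286,237),.009,26),('green',((H>40)&(H<85)&(S>120))*255,(158,241),.009,26),
  ('grey',(S<70)*255,(162,190),.009,28),('black',(V<70)*255,(275,188),.009,20),('white',((S<60)&(V>170))*255,(347,183),.009,22),('tape',notblue,(222,238),.055,24),
  ('flangeplate',((S<80)&(V>130))*255,(218,192),.010,22),('carton+cover',notblue,(344,236),.042,20)]:
    h=near(m,c,r);P=np.array([plane(t,u,v,z)[:2] for u,v in h[:,0]]).astype(np.float32)
    (cx,cy),(w,hh),a=cv2.minAreaRect(P);(ex,ey),er=cv2.minEnclosingCircle(P)
    print(n,'rect',round(cx,3),round(cy,3),'size',round(w,3),round(hh,3),'ang',round(a,1),'circ',round(ex,3),round(ey,3),round(2*er,3))
s=pickle.load(open('scene0.pkl','rb'))
a=cv2.resize(t['image'][165:255,140:240],None,fx=4,fy=4,interpolation=2);b=cv2.resize(t['image'][150:260,310:380],None,fx=4,fy=4,interpolation=2)
c=cv2.resize(s['image'][240:300,230:290],None,fx=6,fy=6,interpolation=2);d=cv2.resize(s['image'][150:200,230:280],None,fx=6,fy=6,interpolation=2)
im=np.zeros((590,800,3),np.uint8);im[0:300,:400]=a[:300];im[:295,400:680]=b[145:440];im[300:590,:360]=c[:290];im[300:590,400:700]=d[:290]
cv2.imwrite('pics/crop.png',im[:,:,::-1])
E
python3 m.py
```

```text
yellow rect 0.437 -0.113 size 0.081 0.097 ang 2.4 circ 0.437 -0.113 0.122
green rect 0.437 0.303 size 0.079 0.078 ang 44.9 circ 0.438 0.302 0.082
grey rect 0.606 0.292 size 0.106 0.1 ang 4.2 circ 0.605 0.293 0.139
black rect 0.598 -0.081 size 0.063 0.065 ang 87.3 circ 0.598 -0.082 0.069
white rect 0.612 -0.321 size 0.083 0.088 ang 85.8 circ 0.615 -0.323 0.098
tape rect 0.434 0.093 size 0.097 0.1 ang 88.8 circ 0.433 0.092 0.103
flangeplate rect 0.598 0.106 size 0.081 0.082 ang 68.3 circ 0.595 0.106 0.103
carton+cover rect 0.433 -0.291 size 0.076 0.057 ang 88.3 circ 0.433 -0.29 0.089
```

View pics/crop.png

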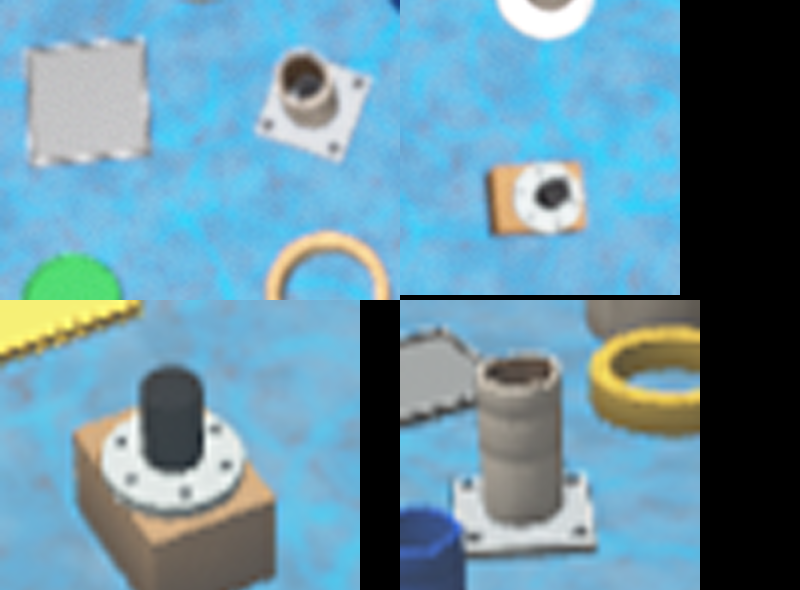

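The crops show the sleeve's top ring, the plate (turned about 22°), and the cover sitting off-centre on the carton towards -y. Next I'll triangulate the sleeve, knob and carton.

```bash
cat > to.py <<'E'
# usage: to.py x y ztip [yaw of tool y, deg]: slide/turn units from the present pose
import sys
from h import *
a=[float(v) for v in sys.argv[1:]];st=read_state();r=rot(st['orientation']);M=r.as_matrix()
p=np.array(st['ee_pos']);yaw=np.degrees(np.arctan2(M[1,1],M[0,1]))
d=np.array([a[0],a[1],a[2]+.173])-p
print('t',round(st['time_s'],1),'p',p.round(4),'tip',round(p[2]-.173,4),'yaw',round(yaw,1),'slide',(r.inv().apply(d)/.03).round(2),'turn',round(-(a[3]-yaw)/5,2) if len(a)>3 else '','w',round(st['gripper_width'],4),'f',np.array(st['force']).round(1))
E
python3 - <<'E'
from h import *
import pickle
t=pickle.load(open('top0.pkl','rb'));s=pickle.load(open('scene0.pkl','rb'))
def tri(a,b):
    A=np.zeros((3,3));B=np.zeros(3)
    for c,(u,v) in((t,a),(s,b)):
        d=ray(c,u,v);d/=np.linalg.norm(d);Q=np.eye(3)-np.outer(d,d);A+=Q;B+=Q@c['origin']
    return np.linalg.solve(A,B).round(4)
print('sleeve top',tri((216.2,183.8),(249.8,161.7)),plane(t,216.2,183.8,.095))
print('knob top',tri((348.8,233.5),(258.5,253.7)),plane(t,348.8,233.5,.084),plane(s,258.5,253.7,.084))
print('carton top, top cam',plane(t,346.2,236.2,.042))
# scene carton top corners: left, near
for u,v in [(230+75/6,240+135/6),(230+150/6,240+245/6),(230+275/6,240+190/6)]: print('carton corner',plane(s,u,v,.042))
print('cover disc centre',plane(s,230+173/6,240+158/6,.050), 'top',plane(t,310+149/4,150+(198+145)/4,.05))
E
python3 to.py .596 .106 .2 90
```

```text
sleeve top [0.5982 0.1046 0.0912] [0.59743782 0.10421342 0.095     ]
knob top [ 0.4321 -0.298   0.0812] [ 0.43158723 -0.2972834   0.084     ] [ 0.43077032 -0.300897    0.084     ]
carton top, top cam [ 0.42887563 -0.29803337  0.042     ]
carton corner [ 0.40523745 -0.26746304  0.042     ]
carton corner [ 0.40577647 -0.33315803  0.042     ]
carton corner [ 0.45949317 -0.32855163  0.042     ]
cover disc centre [ 0.42950995 -0.30387043  0.05      ] top [ 0.42917714 -0.29964764  0.05      ]
t 0.1 p [0.2541 0.5157 0.4043] tip 0.2313 yaw 63.8 slide [-16.26  -7.21   1.05] turn -5.25 w 0.0852 f [-0.5 -0.5  0.3]
```

```bash
python3 -m creep '[{"slide":[-1.3,-0.6,0],"turn":-1.3},{"slide":[-2.5,-1.1,0],"turn":-2.6},{"slide":[-3.8,-1.7,0],"turn":-3.9},{"slide":[-5,-2.2,0],"turn":-5.25},{"slide":[-5,-2.2,0],"turn":-5.25}]' 100 40; python3 to.py .598 .1045 .23 90
```

```text
time_s: 0.52
ee_pos: [0.3652, 0.3839, 0.4045]
orientation: [0.0, 3.139, -0.006]
force: [1.2, -1.0, 1.0]
gripper_width: 0.0854
finger_force: 0.0
t 0.5 p [0.3652 0.3839 0.4045] tip 0.2315 yaw 90.0 slide [-7.76 -9.31  0.1 ] turn -0.0 w 0.0854 f [ 1.2 -1.   1. ]
```

```bash
python3 -m creep '[{"slide":[-0.8,-1.0,0],"turn":0},{"slide":[-1.6,-2.0,0],"turn":0},{"slide":[-2.4,-3.0,0],"turn":0},{"slide":[-3.2,-4.0,0],"turn":0},{"slide":[-4.0,-5.0,0],"turn":0}]' | grep ee_; python3 -m creep '[{"slide":[-0.8,-0.9,0],"turn":0},{"slide":[-1.6,-1.8,0],"turn":0},{"slide":[-2.4,-2.8,0],"turn":0},{"slide":[-3.2,-3.6,0],"turn":0},{"slide":[-3.7,-4.3,0],"turn":0}]'|grep ee_;python3 -m creep '[{"slide":[0,0,0],"turn":0},{"slide":[0,0,0],"turn":0}]'|grep ee_; python3 to.py .598 .1045 .11 90; python3 - <<'E'
from h import *
s=eyes.snapshot('wrist');save(s,'w1');print({k:v for k,v in s.items() if k!='image'})
E
```

```text
ee_pos: [0.4804, 0.2389, 0.4046]
ee_pos: [0.5923, 0.1091, 0.4043]
ee_pos: [0.591, 0.1104, 0.4041]
t 1.5 p [0.591  0.1104 0.4041] tip 0.2311 yaw 89.9 slide [-0.24 -0.2   4.04] turn -0.03 w 0.0851 f [-0.8  0.5  0.6]
{'fx': 297.3186396354542, 'fy': 297.3186396354542, 'cx': 258.34718680380223, 'cy': 189.30430919539114, 'origin': array([0.51499126, 0.11117151, 0.37214652]), 'orientation': array([-0.23787669, -0.23697825,  1.55593413])}
```

View pics/w1.png

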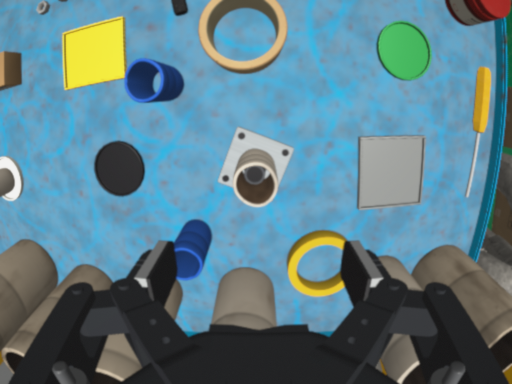

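The wrist view shows the sleeve rim at about (256,190), plate corners at (240,128), (293,150) and (219,183), the grey tray at (391,172), the black dish at (119,168) and the green dish at (403,51). I'll check the positions with the fisheye model.

```bash
cat >> h.py <<'E'
def fray(s,u,v):
    dx,dy=(u-s['cx'])/s['fx'],(v-s['cy'])/s['fy'];th=np.hypot(dx,dy);k=np.sin(th)/th if th>1e-9 else 1
    return rot(s['orientation']).apply([dx*k,-dy*k,-np.cos(th)])
def fplane(s,u,v,z):
    d=fray(s,u,v);o=np.array(s['origin']);return (o+d*(z-o[2])/d[2])
E
python3 - <<'E'
from h import *
s=eyes.snapshot('wrist');H,S,V=cv2.split(cv2.cvtColor(s['image'],cv2.COLOR_RGB2HSV))
def reg(n,m,c,z,r):
    k=np.zeros(m.shape,np.uint8);cv2.circle(k,c,r,255,-1);m=(m&(k>0)).astype(np.uint8)
    h=cv2.convexHull(max(cv2.findContours(m,0,1)[0],key=cv2.contourArea))
    P=np.array([fplane(s,u,v,z)[:2] for u,v in h[:,0]]).astype(np.float32)
    (x,y),(w,l),a=cv2.minAreaRect(P);(ex,ey),er=cv2.minEnclosingCircle(P);print(n,np.round([x,y,w,l],4),round(a,1),'circ',np.round([ex,ey,2*er],4))
reg('grey',(S<60)&(V>100),(391,172),.009,55)
reg('black',(V<75),(119,168),.009,40)
reg('green',(H>40)&(H<85)&(S>110),(403,51),.009,45)
reg('yellow',(H>22)&(H<36)&(S>120),(95,53),.009,55)
reg('plate',(S<70)&(V>110),(256,165),.01,50)
for n,p,z in [('sleeve top',(256,190),.095),('spigot top',(256,173),.055),('cA',(240,128),.01),('cB',(293,150),.01),('cC',(219,183),.01)]: print(n,fplane(s,*p,z).round(4))
E
```

```text
grey [0.6051 0.2919 0.1012 0.1013] 4.1 circ [0.605  0.2918 0.1397]
black [ 0.5984 -0.0793  0.0745  0.0752] 44.2 circ [ 0.5987 -0.0791  0.0774]
green [0.4388 0.3018 0.0803 0.0825] 6.7 circ [0.4386 0.3016 0.0834]
yellow [ 0.4381 -0.1106  0.0841  0.1011] 2.6 circ [ 0.4377 -0.1114  0.1269]
plate [0.6032 0.1038 0.0763 0.0916] 68.7 circ [0.5983 0.1051 0.1082]
sleeve top [0.6018 0.11   0.095 ]
spigot top [0.5948 0.1097 0.055 ]
cA [0.5494 0.09   0.01  ]
cB [0.5766 0.1553 0.01  ]
cC [0.6192 0.0621 0.01  ]
```

```bash
python3 -m creep '[{"slide":[-0.3,-0.1,0.5],"turn":0},{"slide":[-0.3,-0.1,1.5],"turn":0},{"slide":[-0.3,-0.1,2.5],"turn":0},{"slide":[-0.3,-0.1,3.5],"turn":0},{"slide":[-0.3,-0.1,3.7],"turn":0}]' |grep ee_; python3 to.py .600 .107 .045 90
```

```text
ee_pos: [0.5983, 0.1093, 0.2898]
t 2.0 p [0.5983 0.1093 0.2898] tip 0.1168 yaw 90.1 slide [-0.07 -0.07  2.39] turn 0.02 w 0.0856 f [-0.1  0.4 -0.8]
```

```bash
python3 -m creep '[{"slide":[-0.05,-0.05,0.8],"turn":0},{"slide":[-0.05,-0.05,1.6],"turn":0},{"slide":[-0.05,-0.05,2.2],"turn":0},{"slide":[-0.05,-0.05,2.4],"turn":0},{"slide":[-0.05,-0.05,2.4],"turn":0}]' |grep -E 'ee_|force'; python3 -m creep '[{"slide":[0,0,0],"turn":0},{"slide":[0,0,0],"turn":0},{"slide":[0,0,0],"turn":0},{"slide":[0,0,0],"turn":0},{"slide":[0,0,0],"turn":0}]' 20 25; python3 -m creep '[{"slide":[0,0,0],"turn":0},{"slide":[0,0,0],"turn":0},{"slide":[0,0,0],"turn":0},{"slide":[0,0,0],"turn":0},{"slide":[0,0,0],"turn":0}]'; python3 to.py .6 .107 .13 90
```

```text
ee_pos: [0.6009, 0.1075, 0.2216]
force: [0.1, 0.5, 0.3]
finger_force: 0.0
time_s: 2.87
ee_pos: [0.6014, 0.1071, 0.2228]
orientation: [-0.0, 3.14, 0.001]
force: [-1.0, 0.1, 9.6]
gripper_width: 0.045
finger_force: 26.4
time_s: 3.28
ee_pos: [0.6014, 0.1071, 0.2229]
orientation: [-0.0, 3.14, 0.001]
force: [-1.4, 1.1, 8.7]
gripper_width: 0.045
finger_force: 26.4
t 3.3 p [0.6014 0.1071 0.2229] tip 0.0499 yaw 90.0 slide [ 0.04 -0.   -2.67] turn 0.0 w 0.045 f [-1.4  1.1  8.7]
```

```bash
python3 -m creep '[{"slide":[0,0,-0.4],"turn":0},{"slide":[0,0,-0.9],"turn":0},{"slide":[0,0,-1.4],"turn":0},{"slide":[0,0,-1.9],"turn":0},{"slide":[0,0,-2.4],"turn":0}]' |grep -E 'ee_|width|force';python3 -m creep '[{"slide":[0,0,-0.5],"turn":0},{"slide":[0,0,-1.0],"turn":0},{"slide":[0,0,-1.0],"turn":0},{"slide":[0,0,-1.0],"turn":0}]' |grep -E 'ee_|width|force'; python3 - <<'E'
from h import *
s=eyes.snapshot('scene');cv2.imwrite('pics/s1.png',cv2.resize(s['image'][80:260,170:340],None,fx=3,fy=3)[:,:,::-1])
E
python3 to.py .5985 -.079 .135 90
```

```text
ee_pos: [0.601, 0.1068, 0.2955]
force: [0.8, -0.3, -0.9]
gripper_width: 0.0446
finger_force: 26.0
ee_pos: [0.6011, 0.1068, 0.3248]
force: [-0.7, 0.9, -1.4]
gripper_width: 0.0447
finger_force: 26.0
t 4.1 p [0.601  0.1068 0.3239] tip 0.1509 yaw 90.0 slide [ 0.08 -6.19  0.53] turn 0.0 w 0.0448 f [ 0.5 -1.2 -1.1]
```

View pics/s1.png

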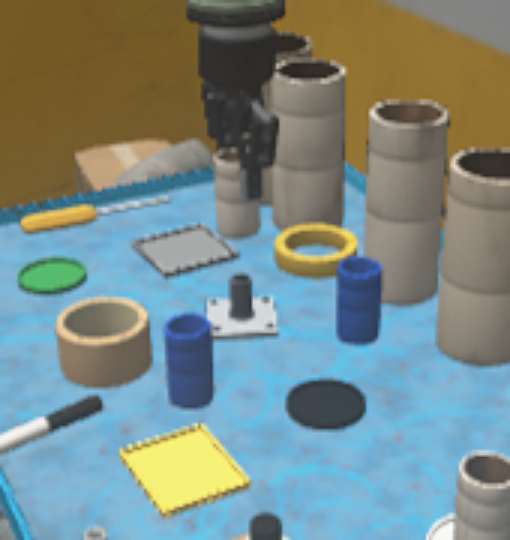

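The sleeve hangs upright in the grip, clear of the spigot, and the flange hasn't moved. Next is the black dish.

```bash
python3 -m creep '[{"slide":[0,-0.7,0],"turn":0},{"slide":[0,-1.7,0],"turn":0},{"slide":[0,-2.7,0],"turn":0},{"slide":[0,-3.7,0],"turn":0},{"slide":[0,-4.7,0],"turn":0}]' |grep -E 'ee_';python3 -m creep '[{"slide":[0.05,-0.8,0],"turn":0},{"slide":[0.05,-1.3,0],"turn":0},{"slide":[0.05,-1.5,0],"turn":0},{"slide":[0.05,-1.5,0],"turn":0},{"slide":[0.05,-1.5,0],"turn":0}]' |grep -E 'ee_|width'; python3 -m creep '[{"slide":[0,0,0.6],"turn":0},{"slide":[0,0,1.2],"turn":0},{"slide":[0,0,1.8],"turn":0},{"slide":[0,0,2.4],"turn":0},{"slide":[0,0,2.7],"turn":0}]' |grep ee_; python3 to.py .5985 -.079 .0445 90
```

```text
ee_pos: [0.6008, -0.0355, 0.323]
ee_pos: [0.5997, -0.0781, 0.3233]
gripper_width: 0.0447
ee_pos: [0.5994, -0.0774, 0.2407]
t 5.3 p [ 0.5994 -0.0774  0.2407] tip 0.0677 yaw 90.1 slide [ 0.03 -0.05  0.77] turn 0.03 w 0.0445 f [ 0.  -0.4 -1.6]
```

```bash
python3 -m creep '[{"slide":[0,-0.05,0.3],"turn":0},{"slide":[0,-0.05,0.5],"turn":0},{"slide":[0,-0.05,0.65],"turn":0},{"slide":[0,-0.05,0.75],"turn":0},{"slide":[0,-0.05,0.75],"turn":0}]' |grep -E 'ee_|force';python3 -m creep '[{"slide":[0,0,0],"turn":0},{"slide":[0,0,0],"turn":0},{"slide":[0,0,0],"turn":0}]'|grep -E 'ee_|force'; python3 to.py .5985 -.079 .0435 90;  python3 - <<'E'
from h import *
s=eyes.snapshot('scene');cv2.imwrite('pics/s2.png',cv2.resize(s['image'][120:250,220:340],None,fx=4,fy=4)[:,:,::-1])
E
```

```text
ee_pos: [0.5997, -0.0806, 0.2201]
force: [0.5, 0.1, -0.9]
finger_force: 26.0
ee_pos: [0.5998, -0.0807, 0.2206]
force: [0.3, 0.2, -0.8]
finger_force: 26.0
t 6.0 p [ 0.5998 -0.0807  0.2206] tip 0.0476 yaw 90.0 slide [0.04 0.06 0.14] turn 0.0 w 0.0451 f [ 0.3  0.2 -0.8]
```

View pics/s2.png

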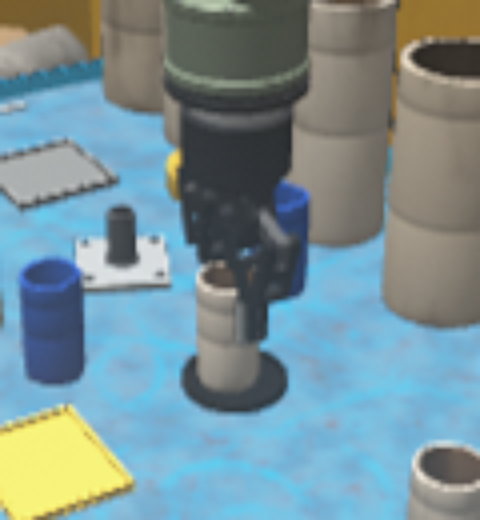

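The sleeve is centred over the black dish and about 4 mm above its floor. I'll lower it until it touches.

```bash
for i in 1; do python3 -m creep '[{"slide":[0,0,0.05],"turn":0},{"slide":[0,0,0.1],"turn":0},{"slide":[0,0,0.13],"turn":0},{"slide":[0,0,0.13],"turn":0}]' |grep -E 'ee_|force'; done; python3 -m creep '[{"slide":[0,0,0.05],"turn":0},{"slide":[0,0,0.08],"turn":0},{"slide":[0,0,0.08],"turn":0}]' |grep -E 'ee_|force'
```

```text
ee_pos: [0.5996, -0.0807, 0.2161]
force: [0.4, 0.2, -0.2]
finger_force: 26.1
ee_pos: [0.5999, -0.0807, 0.2155]
force: [-7.2, 0.2, 29.4]
finger_force: 28.3
```

```bash
python3 -m creep '[{"slide":[0,0,-0.06],"turn":0},{"slide":[0,0,-0.06],"turn":0}]' |grep -E 'ee_|force'; python3 -m creep '[{"slide":[0,0,0],"turn":0},{"slide":[0,0,0],"turn":0},{"slide":[0,0,0],"turn":0},{"slide":[0,0,0],"turn":0},{"slide":[0,0,0],"turn":0}]' 100 |grep -E 'ee_|force|width'; python3 -m creep '[{"slide":[0,0,-0.6],"turn":0},{"slide":[0,0,-1.4],"turn":0},{"slide":[0,0,-2.4],"turn":0},{"slide":[0,0,-3.4],"turn":0},{"slide":[0,0,-4.4],"turn":0}]'|grep -E 'ee_'; python3 - <<'E'
from h import *
s=eyes.snapshot('wrist');save(s,'w2')
for u,v in [(0,0)]: pass
s2=eyes.snapshot('scene');cv2.imwrite('pics/s3.png',np.hstack([cv2.resize(s2['image'][120:250,220:340],None,fx=3,fy=3),s['image'][:384]][:1]+[np.vstack([s['image'][:,80:440],np.zeros((6,360,3),np.uint8)])])[:,:,::-1])
E
python3 to.py .598 .108 .2 68
```

```text
ee_pos: [0.5997, -0.0807, 0.2161]
force: [-0.2, 0.1, -1.2]
finger_force: 25.6
ee_pos: [0.5997, -0.0806, 0.2156]
force: [0.5, -0.6, -0.4]
gripper_width: 0.085
finger_force: 0.0
ee_pos: [0.5995, -0.0806, 0.3491]
t 7.7 p [ 0.6002 -0.0807  0.3519] tip 0.1789 yaw 90.0 slide [ 0.07  6.29 -0.71] turn 4.4 w 0.0853 f [-0.5  0.3 -1.2]
```

View pics/s3.png

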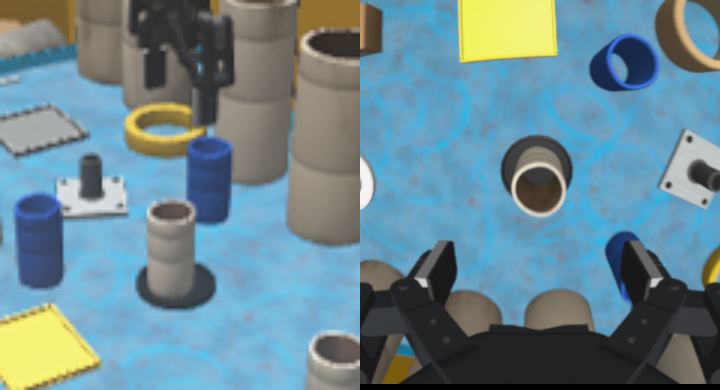

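The sleeve stands upright and centred in the black dish. On to the flange.

```bash
python3 -m creep '[{"slide":[0,1,0],"turn":1},{"slide":[0,2.1,0],"turn":2},{"slide":[0,3.3,0],"turn":3},{"slide":[0,4.5,0],"turn":4},{"slide":[0.05,5.6,0],"turn":4.4}]' | grep ee_; python3 to.py .598 .108 .18 68
```

```text
ee_pos: [0.5979, 0.0896, 0.3472]
t 8.2 p [0.5979 0.0896 0.3472] tip 0.1742 yaw 67.7 slide [ 0.23  0.57 -0.19] turn -0.05 w 0.0851 f [ 1.   0.5 -0. ]
```

```bash
python3 -m creep '[{"slide":[0.2,0.55,0],"turn":0},{"slide":[0.2,0.55,0],"turn":0},{"slide":[0.2,0.55,0],"turn":0}]' 60| grep -E 'ee_|width'; python3 - <<'E'
from h import *
s=eyes.snapshot('wrist');save(s,'w3');np.save('w3.npy',s,allow_pickle=True)
E
python3 to.py .598 .108 .18 68
```

```text
ee_pos: [0.5986, 0.1056, 0.3471]
gripper_width: 0.0523
t 8.4 p [0.5987 0.1044 0.3472] tip 0.1742 yaw 68.0 slide [ 0.07  0.1  -0.19] turn 0.0 w 0.0513 f [-0.3 -0.8  0.3]
```

View pics/w3.png

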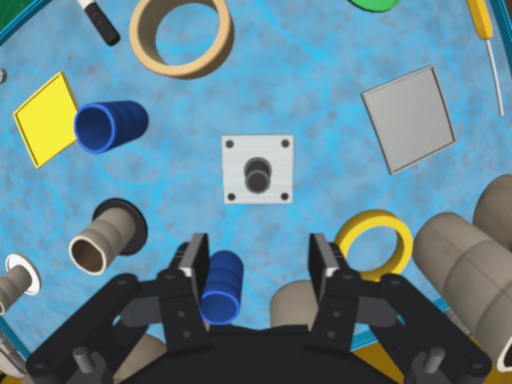

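The plate is square to the tool, with corners at (222,136), (294,134), (297,203) and (224,204). The spigot top is at about (258,182).

```bash
python3 - <<'E'
from h import *
s=np.load('w3.npy',allow_pickle=True).item()
P=[fplane(s,*p,.01)[:2] for p in [(222,136),(294,134),(297,203),(224,204)]];P=np.array(P);print(P.round(4),P.mean(0),cv2.minAreaRect(P.astype(np.float32)))
print('spigot',fplane(s,258,182,.055).round(4))
T=np.array([fplane(s,*p,.009)[:2] for p in [(362,94),(433,66),(455,140),(391,173)]]);print(T.mean(0),cv2.minAreaRect(T.astype(np.float32)))
E
python3 to.py .598 .108 .02 68
```

```text
[[0.549  0.0856]
 [0.5748 0.1554]
 [0.647  0.1325]
 [0.6182 0.0576]] [0.59724994 0.10776451] ((0.5973125696182251, 0.10862722247838974), (0.0801791250705719, 0.07564564049243927), 68.97979736328125)
spigot [0.5969 0.1065 0.055 ]
[0.60419771 0.2913419 ] ((0.603954553604126, 0.2915651202201843), (0.09531077742576599, 0.09804236143827438), 4.051201820373535)
t 8.4 p [0.5987 0.1044 0.3472] tip 0.1742 yaw 68.0 slide [0.07 0.11 5.14] turn 0.0 w 0.0513 f [-0.3 -0.8  0.3]
```

```bash
python3 -m creep '[{"slide":[0.07,0.08,0.9],"turn":0},{"slide":[0.1,0.08,1.9],"turn":0},{"slide":[0.1,0.08,2.9],"turn":0},{"slide":[0.1,0.08,3.7],"turn":0},{"slide":[0.1,0.08,4.1],"turn":0}]'|grep ee_;  python3 -m creep '[{"slide":[0,0,0.4],"turn":0},{"slide":[0,0,0.8],"turn":0},{"slide":[0,0,0.95],"turn":0},{"slide":[0,0,0.95],"turn":0},{"slide":[0,0,0.95],"turn":0}]'|grep -E 'ee_|force'; python3 to.py .597 .1075 .022 68
```

```text
ee_pos: [0.5964, 0.1066, 0.2218]
ee_pos: [0.597, 0.1082, 0.1968]
force: [0.8, 0.4, 0.5]
finger_force: 0.0
t 9.3 p [0.597  0.1082 0.1968] tip 0.0238 yaw 68.0 slide [-0.01 -0.02  0.06] turn 0.0 w 0.0512 f [0.8 0.4 0.5]
```

```bash
python3 -m creep '[{"slide":[0,0,0],"turn":0},{"slide":[0,0,0],"turn":0},{"slide":[0,0,0],"turn":0},{"slide":[0,0,0],"turn":0},{"slide":[0,0,0],"turn":0}]' 10 60 |grep -E 'ee_|force|width';python3 -m creep '[{"slide":[0,0,0],"turn":0},{"slide":[0,0,-0.2],"turn":0},{"slide":[0,0,-0.5],"turn":0},{"slide":[0,0,-0.8],"turn":0},{"slide":[0,0,-1],"turn":0}]' |grep -E 'ee_|force|width'; python3 -m creep '[{"slide":[0,0,-0.5],"turn":0},{"slide":[0,0,-1],"turn":0},{"slide":[0,0,-1],"turn":0},{"slide":[0,0,-1],"turn":0}]' |grep -E 'ee_|force|width'; python3 to.py .604 .2915 .086 93.5;python3 - <<'E'
from h import *
s=eyes.snapshot('scene');cv2.imwrite('pics/s4.png',cv2.resize(s['image'][100:230,190:310],None,fx=4,fy=4)[:,:,::-1])
E
```

```text
ee_pos: [0.597, 0.1081, 0.1971]
force: [-1.5, -1.4, 9.9]
gripper_width: 0.0223
finger_force: 58.4
ee_pos: [0.597, 0.1083, 0.2278]
force: [-0.3, -0.7, -2.1]
gripper_width: 0.0224
finger_force: 58.8
ee_pos: [0.5969, 0.1083, 0.2568]
force: [-0.5, -1.3, -3.5]
gripper_width: 0.0224
finger_force: 58.9
t 10.4 p [0.5969 0.1083 0.2568] tip 0.0838 yaw 68.0 slide [ 2.07  5.75 -0.07] turn -5.1 w 0.0224 f [-0.5 -1.3 -3.5]
```

View pics/s4.png

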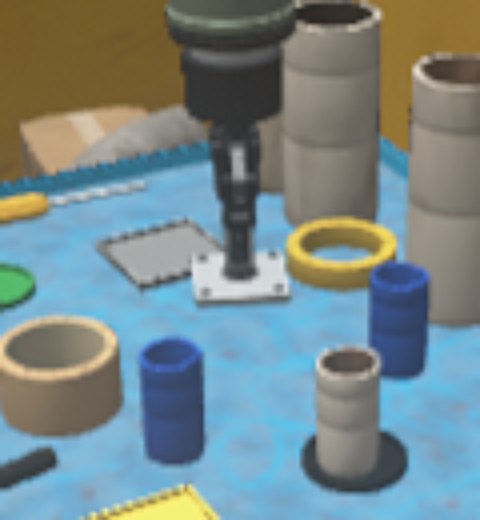

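The flange is lifted level. I'll carry it to the grey tray, turning it 25° on the way.

```bash
python3 -m creep '[{"slide":[0.3,0.8,0],"turn":-1},{"slide":[0.7,1.8,0],"turn":-2.1},{"slide":[1.1,3,0],"turn":-3.2},{"slide":[1.5,4.2,0],"turn":-4.3},{"slide":[1.9,5.2,0],"turn":-5.1}]' |grep ee_; python3 -m creep '[{"slide":[0,0,0],"turn":0},{"slide":[0,0,0],"turn":0}]' |grep ee_;python3 to.py .604 .2915 .030 93.5
```

```text
ee_pos: [0.602, 0.2767, 0.2552]
ee_pos: [0.6015, 0.276, 0.2548]
t 11.1 p [0.6015 0.276  0.2548] tip 0.0818 yaw 93.7 slide [-0.12  0.51  1.73] turn 0.04 w 0.0226 f [-0.  -1.5 -2.6]
```

```bash
python3 -m creep '[{"slide":[-0.1,0.3,0],"turn":0},{"slide":[-0.1,0.5,0],"turn":0},{"slide":[-0.1,0.5,0.4],"turn":0},{"slide":[-0.1,0.5,0.8],"turn":0},{"slide":[-0.1,0.5,1.0],"turn":0}]' |grep ee_; python3 -m creep '[{"slide":[0,0,0.3],"turn":0},{"slide":[0,0,0.4],"turn":0},{"slide":[0,0,0.4],"turn":0},{"slide":[0,0,0.4],"turn":0}]' |grep -E 'ee_|force';python3 to.py .604 .2915 .027 93.5;python3 - <<'E'
from h import *
s=eyes.snapshot('wrist');save(s,'w4')
E
```

```text
ee_pos: [0.6041, 0.2884, 0.2235]
ee_pos: [0.6045, 0.2893, 0.2142]
force: [0.5, 0.5, -3.7]
finger_force: 59.4
t 11.8 p [0.6045 0.2893 0.2142] tip 0.0412 yaw 93.5 slide [0.01 0.08 0.47] turn 0.0 w 0.0225 f [ 0.5  0.5 -3.7]
```

View pics/w4.png

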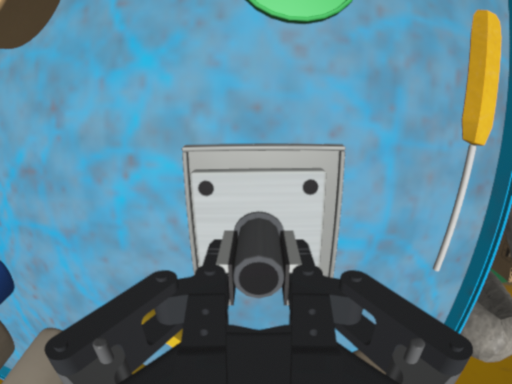

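The plate is over the grey tray and square with it, about 2 mm to the left. I'll correct that and lower it.

```bash
python3 -m creep '[{"slide":[0,0.08,0.1],"turn":0},{"slide":[0,0.08,0.25],"turn":0},{"slide":[0,0.08,0.36],"turn":0},{"slide":[0,0.08,0.36],"turn":0}]' |grep -E 'ee_|force'; python3 -m creep '[{"slide":[0,0,0.03],"turn":0},{"slide":[0,0,0.06],"turn":0},{"slide":[0,0,0.06],"turn":0}]' |grep -E 'ee_|force'
```

```text
ee_pos: [0.6041, 0.2917, 0.2025]
force: [-0.2, -0.0, -2.8]
finger_force: 59.4
ee_pos: [0.6043, 0.2917, 0.2015]
force: [0.8, 0.6, -3.3]
finger_force: 59.4
```

```bash
python3 -m creep '[{"slide":[0,0,0.03],"turn":0},{"slide":[0,0,0.05],"turn":0},{"slide":[0,0,0.05],"turn":0}]' |grep -E 'ee_|force'; python3 -m creep '[{"slide":[0,0,0],"turn":0},{"slide":[0,0,0],"turn":0},{"slide":[0,0,0],"turn":0},{"slide":[0,0,0],"turn":0},{"slide":[0,0,0],"turn":0}]' 60|grep -E 'ee_|force|width'; python3 -m creep '[{"slide":[0,0,-0.6],"turn":0},{"slide":[0,0,-1.4],"turn":0},{"slide":[0,0,-2.4],"turn":0},{"slide":[0,0,-3.4],"turn":0},{"slide":[0,0,-4.4],"turn":0}]'|grep -E 'ee_';python3 to.py .431 -.299 .17 90;python3 - <<'E'
from h import *
s=eyes.snapshot('wrist');save(s,'w5')
E
```

```text
ee_pos: [0.6043, 0.2918, 0.2002]
force: [0.1, -0.7, -0.7]
finger_force: 59.9
ee_pos: [0.6043, 0.2918, 0.2001]
force: [-0.8, 0.9, -0.1]
gripper_width: 0.0509
finger_force: 0.0
ee_pos: [0.6041, 0.2917, 0.3336]
t 13.6 p [0.6041 0.2917 0.3336] tip 0.1606 yaw 93.5 slide [  6.97 -19.3   -0.31] turn 0.7 w 0.0514 f [ 0.7  0.1 -0.4]
```

View pics/w5.png

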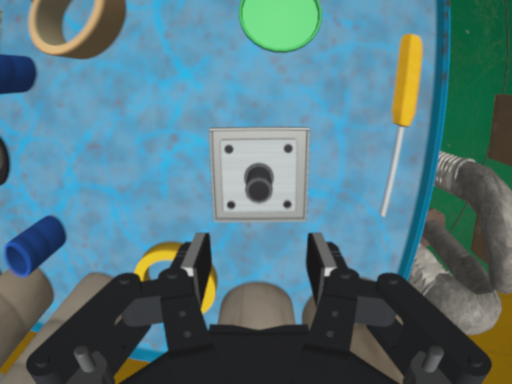

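The flange lies flat and centred in the grey tray. Now the cover.

```bash
python3 -m creep '[{"slide":[0.3,-0.9,0],"turn":0},{"slide":[0.7,-2.1,0],"turn":0},{"slide":[1.2,-3.3,0],"turn":0},{"slide":[1.6,-4.5,0],"turn":0},{"slide":[2.0,-5.7,0],"turn":0}]' |grep ee_; python3 -m creep '[{"slide":[0.4,-1.2,0],"turn":0},{"slide":[0.8,-2.4,0],"turn":0},{"slide":[1.3,-3.6,0],"turn":0},{"slide":[1.7,-4.8,0],"turn":0},{"slide":[2.1,-6,0],"turn":0}]' |grep ee_;  python3 -m creep '[{"slide":[0.4,-1.2,0],"turn":0},{"slide":[0.8,-2.4,0],"turn":0},{"slide":[1.3,-3.6,0],"turn":0},{"slide":[1.7,-4.8,0],"turn":0},{"slide":[2.1,-5.6,0],"turn":0}]' |grep ee_; python3 to.py .431 -.299 .17 90
```

```text
ee_pos: [0.554, 0.1159, 0.3322]
ee_pos: [0.5022, -0.0677, 0.3322]
ee_pos: [0.4493, -0.2409, 0.3321]
t 14.8 p [ 0.4493 -0.2409  0.3321] tip 0.1591 yaw 93.4 slide [ 0.72 -1.9  -0.36] turn 0.67 w 0.0511 f [ 0.6 -0.5  0.7]
```

```bash
python3 -m creep '[{"slide":[0.3,-1,-0.1],"turn":0.3},{"slide":[0.6,-1.7,-0.3],"turn":0.65},{"slide":[0.7,-1.9,-0.3],"turn":0.65},{"slide":[0.7,-1.9,-0.3],"turn":0.65},{"slide":[0.7,-1.9,-0.3],"turn":0.65}]' |grep ee_; python3 to.py .431 -.299 .17 90;python3 - <<'E'
from h import *
s=eyes.snapshot('wrist');save(s,'w6');np.save('w6.npy',s,allow_pickle=True)
E
```

```text
ee_pos: [0.4332, -0.2952, 0.341]
t 15.3 p [ 0.4332 -0.2952  0.341 ] tip 0.168 yaw 90.3 slide [ 0.08 -0.12 -0.07] turn 0.06 w 0.0514 f [-0.1  1.  -0.2]
```

View pics/w6.png

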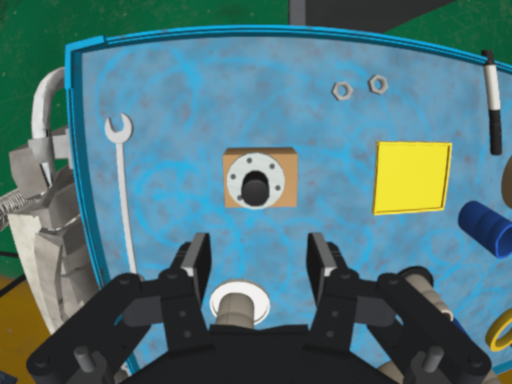

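The carton top has corners at (224,154), (297,153), (297,207) and (225,207). The disc centre is (256,180), the knob top (256,190), and the yellow tray corners are (378,142), (451,143), (445,209) and (375,214).

```bash
python3 - <<'E'
from h import *
s=np.load('w6.npy',allow_pickle=True).item()
f=lambda ps,z:np.array([fplane(s,*p,z)[:2] for p in ps])
for n,ps,z in [('carton',[(224,154),(297,153),(297,207),(225,207)],.042),('yellow',[(378,142),(451,143),(445,209),(375,214)],.009)]:
    P=f(ps,z);print(n,P.mean(0).round(4),cv2.minAreaRect(P.astype(np.float32)))
print('disc',f([(256,180)],.05),'knob',f([(256,189)],.084))
E
python3 to.py .431 -.299 .062 90
```

```text
carton [ 0.4327 -0.2922] ((0.4324307143688202, -0.2918981909751892), (0.05275260657072067, 0.0694839209318161), 0.300992488861084)
yellow [ 0.4366 -0.1134] ((0.4366266131401062, -0.11318820714950562), (0.08339668065309525, 0.10264694690704346), 2.713090419769287)
disc [[ 0.42961321 -0.29664284]] knob [[ 0.42752058 -0.29640797]]
t 15.3 p [ 0.4335 -0.2948  0.341 ] tip 0.168 yaw 90.4 slide [ 0.08 -0.14  3.53] turn 0.07 w 0.051 f [0.6 0.3 0.3]
```

```bash
python3 -m creep '[{"slide":[0.12,-0.07,0.7],"turn":0},{"slide":[0.12,-0.07,1.5],"turn":0},{"slide":[0.12,-0.07,2.3],"turn":0},{"slide":[0.12,-0.07,2.8],"turn":0},{"slide":[0.12,-0.07,3],"turn":0}]'|grep ee_;  python3 -m creep '[{"slide":[0,0,0.3],"turn":0},{"slide":[0,0,0.5],"turn":0},{"slide":[0,0,0.55],"turn":0},{"slide":[0,0,0.55],"turn":0}]'|grep -E 'ee_|force'; python3 -m creep '[{"slide":[0,0,0],"turn":0},{"slide":[0,0,0],"turn":0},{"slide":[0,0,0],"turn":0},{"slide":[0,0,0],"turn":0},{"slide":[0,0,0],"turn":0}]' 10 35|grep -E 'ee_|force|width'; python3 to.py .438 .302 .16 90
```

```text
ee_pos: [0.4298, -0.2965, 0.2492]
ee_pos: [0.4296, -0.2978, 0.2348]
force: [0.6, -0.2, 0.4]
finger_force: 0.0
ee_pos: [0.4295, -0.2981, 0.2353]
force: [-0.6, -0.0, 6.7]
gripper_width: 0.0225
finger_force: 34.0
t 16.5 p [ 0.4295 -0.2981  0.2353] tip 0.0623 yaw 90.3 slide [-0.37 20.   -3.27] turn 0.05 w 0.0225 f [-0.6 -0.   6.7]
```

```bash
python3 -m creep '[{"slide":[0,0,-0.3],"turn":0},{"slide":[0,0,-0.9],"turn":0},{"slide":[0,0,-1.6],"turn":0},{"slide":[0,0,-2.3],"turn":0},{"slide":[0,0,-2.8],"turn":0}]'|grep -E 'ee_|force|width';python3 -m creep '[{"slide":[-0.2,0.8,0],"turn":0},{"slide":[-0.4,1.8,0],"turn":0},{"slide":[-0.6,2.9,0],"turn":0},{"slide":[-0.8,4,0],"turn":0},{"slide":[-1,5.1,0],"turn":0}]'|grep -E 'ee_|width'; python3 to.py .46 0 .145 90;python3 - <<'E'
from h import *
s=eyes.snapshot('scene');cv2.imwrite('pics/s5.png',cv2.resize(s['image'][140:310,180:340],None,fx=3,fy=3)[:,:,::-1])
E
```

```text
ee_pos: [0.4294, -0.2979, 0.321]
force: [-0.1, -0.1, -1.6]
gripper_width: 0.0227
finger_force: 34.7
ee_pos: [0.4586, -0.1433, 0.3194]
gripper_width: 0.0227
t 17.3 p [ 0.4586 -0.1433  0.3194] tip 0.1464 yaw 90.2 slide [-0.07  4.78  0.05] turn 0.05 w 0.0227 f [-0.  -0.1 -1.6]
```

View pics/s5.png

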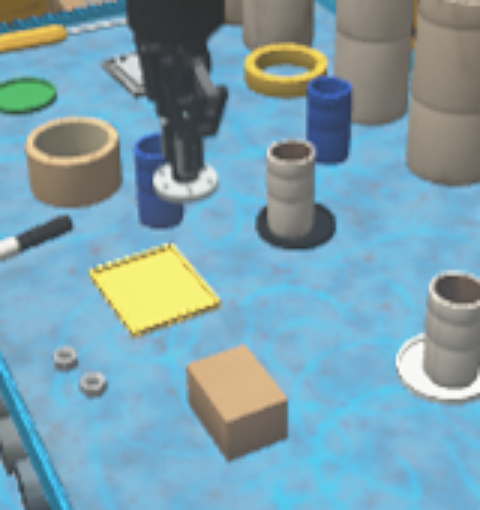

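The cover hangs level in the grip and the carton hasn't moved.

```bash
python3 -m creep '[{"slide":[0,1.1,0],"turn":0},{"slide":[0,2.2,0],"turn":0},{"slide":[0,3.3,0],"turn":0},{"slide":[0,4.4,0],"turn":0},{"slide":[0,5.5,0],"turn":0}]'|grep -E 'ee_';python3 -m creep '[{"slide":[0,1.1,0],"turn":0},{"slide":[0,2.2,0],"turn":0},{"slide":[0.2,3.3,0],"turn":0},{"slide":[0.4,4.4,0],"turn":0},{"slide":[0.6,5.5,0],"turn":0}]'|grep -E 'ee_';python3 -m creep '[{"slide":[0,1.1,0],"turn":0},{"slide":[0,2.2,0],"turn":0},{"slide":[0,2.8,0],"turn":0},{"slide":[0,3.2,0],"turn":0},{"slide":[0,3.2,0],"turn":0}]'|grep -E 'ee_|width'; python3 to.py .438 .302 .0233 90
```

```text
ee_pos: [0.4577, 0.0216, 0.3193]
ee_pos: [0.4387, 0.1866, 0.3193]
ee_pos: [0.4383, 0.2829, 0.3189]
gripper_width: 0.0227
t 18.6 p [0.4383 0.2829 0.3189] tip 0.1459 yaw 90.4 slide [0.01 0.63 4.09] turn 0.08 w 0.0227 f [-0.   0.8 -1. ]
```

```bash
python3 -m creep '[{"slide":[0,0.5,0.3],"turn":0},{"slide":[0,0.63,1],"turn":0},{"slide":[0,0.63,1.9],"turn":0},{"slide":[0,0.63,2.7],"turn":0},{"slide":[0,0.63,3.2],"turn":0}]'|grep -E 'ee_|width';python3 -m creep '[{"slide":[0,0,0.3],"turn":0},{"slide":[0,0,0.5],"turn":0},{"slide":[0,0,0.6],"turn":0},{"slide":[0,0,0.6],"turn":0}]'|grep -E 'ee_|force'; python3 to.py .438 .302 .0233 90
```

```text
ee_pos: [0.4388, 0.2984, 0.2209]
gripper_width: 0.0225
ee_pos: [0.4389, 0.2997, 0.2048]
force: [-0.2, 0.2, -1.0]
finger_force: 35.0
t 19.4 p [0.4389 0.2997 0.2048] tip 0.0318 yaw 90.2 slide [0.03 0.08 0.28] turn 0.05 w 0.0227 f [-0.2  0.2 -1. ]
```

```bash
python3 -m creep '[{"slide":[0,0.07,0.1],"turn":0},{"slide":[0,0.07,0.2],"turn":0},{"slide":[0,0.07,0.2],"turn":0}]'|grep -E 'ee_|force';python3 -m creep '[{"slide":[0,0,0.03],"turn":0},{"slide":[0,0,0.05],"turn":0},{"slide":[0,0,0.05],"turn":0}]'|grep -E 'ee_|force'
```

```text
ee_pos: [0.4386, 0.3022, 0.1985]
force: [-1.0, -0.2, -1.5]
finger_force: 35.0
ee_pos: [0.4386, 0.3021, 0.1971]
force: [0.8, 0.7, -1.4]
finger_force: 35.0
```

```bash
python3 -m creep '[{"slide":[0,0,0.03],"turn":0},{"slide":[0,0,0.03],"turn":0}]'|grep -E 'ee_|force'; python3 -m creep '[{"slide":[0,0,0],"turn":0},{"slide":[0,0,0],"turn":0},{"slide":[0,0,0],"turn":0},{"slide":[0,0,0],"turn":0},{"slide":[0,0,0],"turn":0}]' 60|grep -E 'ee_|force|width'; python3 -m creep '[{"slide":[0,0,-0.6],"turn":0},{"slide":[0,0,-1.4],"turn":0},{"slide":[0,0,-2.4],"turn":0},{"slide":[0,0,-3.4],"turn":0},{"slide":[0,0,-4.4],"turn":0}]' 100 |grep -E 'ee_';python3 to.py .4325 -.294 .17 0;python3 - <<'E'
from h import *
s=eyes.snapshot('wrist');save(s,'w7')
E
```

```text
ee_pos: [0.4387, 0.3021, 0.1964]
force: [-0.2, -0.4, 1.1]
finger_force: 35.3
ee_pos: [0.4386, 0.3021, 0.1962]
force: [0.2, -0.0, -0.0]
gripper_width: 0.0512
finger_force: 0.0
ee_pos: [0.4384, 0.302, 0.3296]
t 20.9 p [0.4384 0.302  0.3296] tip 0.1566 yaw 90.3 slide [  0.29 -19.86  -0.44] turn 18.05 w 0.0854 f [ 0.2  0.6 -0.1]
```

View pics/w7.png

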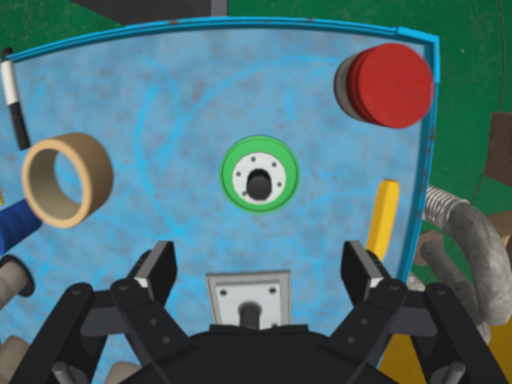

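The cover is centred in the green dish. Back to the carton with the gripper open.

```bash
python3 -m creep '[{"slide":[-0.2,-0.9,0],"turn":0},{"slide":[-0.5,-2,0],"turn":0},{"slide":[-0.7,-3.2,0],"turn":0},{"slide":[-0.7,-4.4,0],"turn":0},{"slide":[-0.7,-5.6,0],"turn":0}]'|grep -E 'ee_';python3 -m creep '[{"slide":[0,-1.1,0],"turn":0},{"slide":[0,-2.2,0],"turn":0},{"slide":[0,-3.3,0],"turn":0},{"slide":[0,-4.4,0],"turn":0},{"slide":[0,-5.6,0],"turn":0}]'|grep -E 'ee_'; python3 -m creep '[{"slide":[0.2,-1.1,0],"turn":1.3},{"slide":[0.4,-2.2,0],"turn":2.6},{"slide":[0.6,-3.3,0],"turn":3.9},{"slide":[0.8,-4.4,0],"turn":5.2},{"slide":[0.9,-5.6,0],"turn":6.5}]'|grep -E 'ee_';python3 to.py .4325 -.294 .17 0; python3 -c "
from h import *;print(np.round(read_state()['q'],2))"
```

```text
ee_pos: [0.4602, 0.1326, 0.3282]
ee_pos: [0.461, -0.035, 0.3283]
ee_pos: [0.4342, -0.2032, 0.3283]
t 22.2 p [ 0.4342 -0.2032  0.3283] tip 0.1553 yaw 57.5 slide [-1.58 -2.58 -0.49] turn 11.49 w 0.0854 f [ 0.8 -0.6  0.4]
[ 0.44  0.69 -0.11  1.92  0.14  0.54  1.23]
```

```bash
python3 -m creep '[{"slide":[-0.5,-0.8,0],"turn":1.3},{"slide":[-1,-1.6,0],"turn":2.6},{"slide":[-1.5,-2.4,-0.3],"turn":3.9},{"slide":[-1.6,-2.6,-0.5],"turn":5.2},{"slide":[-1.6,-2.6,-0.5],"turn":6.5}]'|grep -E 'ee_';python3 -m creep '[{"slide":[0,0,0],"turn":1.3},{"slide":[0,0,0],"turn":2.6},{"slide":[0,0,0],"turn":3.9},{"slide":[0,0,0],"turn":5},{"slide":[0,0,0],"turn":5}]'|grep -E 'ee_'; python3 to.py .4325 -.294 .17 0;python3 - <<'E'
from h import *
s=eyes.snapshot('wrist');H,S,V=cv2.split(cv2.cvtColor(s['image'],cv2.COLOR_RGB2HSV));np.save('w8.npy',s,allow_pickle=True)
save(s,'w8')
E
```

```text
ee_pos: [0.4334, -0.2958, 0.344]
ee_pos: [0.4341, -0.2933, 0.3432]
t 23.0 p [ 0.4341 -0.2933  0.3432] tip 0.1702 yaw 0.0 slide [-0.02 -0.05  0.01] turn 0.0 w 0.085 f [ 0.4 -0.9 -0.5]
```

View pics/w8.png

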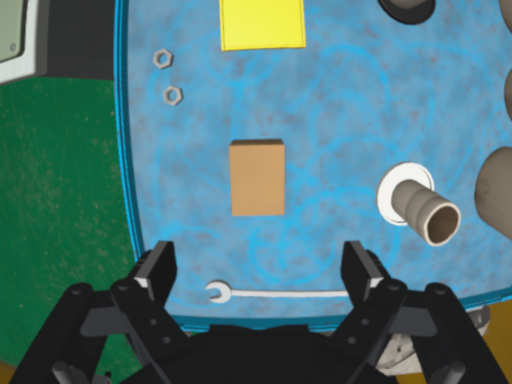

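The carton is square with the tool, with top corners at (230,145), (284,145), (284,215) and (232,216).

```bash
python3 - <<'E'
from h import *
s=np.load('w8.npy',allow_pickle=True).item()
P=np.array([fplane(s,*p,.042)[:2] for p in [(230,145),(284,145),(284,215),(232,216)]]);print(P.round(4),P.mean(0),cv2.minAreaRect(P.astype(np.float32)))
E
python3 to.py .4325 -.294 .0145 0
```

```text
[[ 0.4085 -0.2582]
 [ 0.4579 -0.2582]
 [ 0.4596 -0.327 ]
 [ 0.4086 -0.3281]] [ 0.4336661  -0.29287988] ((0.43406111001968384, -0.29310837388038635), (0.05100269243121147, 0.06996318697929382), 0.1063874140381813)
t 23.1 p [ 0.4341 -0.2933  0.3432] tip 0.1702 yaw 0.4 slide [-0.02 -0.05  5.19] turn 0.07 w 0.0855 f [ 0.3 -0.1 -0.3]
```

```bash
python3 -m creep '[{"slide":[0,0,0.8],"turn":0},{"slide":[0,0,1.8],"turn":0},{"slide":[0,0,2.8],"turn":0},{"slide":[0,0,3.6],"turn":0},{"slide":[0,0,4.1],"turn":0}]'|grep -E 'ee_';python3 -m creep '[{"slide":[0,0,0.5],"turn":0},{"slide":[0,0,1],"turn":0},{"slide":[0,0,1.2],"turn":0},{"slide":[0,0,1.2],"turn":0}]'|grep -E 'ee_|force'; python3 -m creep '[{"slide":[0,0,0],"turn":0},{"slide":[0,0,0],"turn":0},{"slide":[0,0,0],"turn":0},{"slide":[0,0,0],"turn":0},{"slide":[0,0,0],"turn":0}]' 30 30|grep -E 'ee_|force|width'; python3 to.py .437 -.113 .06 2
```

```text
ee_pos: [0.4336, -0.2933, 0.2179]
ee_pos: [0.4338, -0.2934, 0.1833]
force: [-0.8, 0.1, -0.8]
finger_force: 0.0
ee_pos: [0.4342, -0.2936, 0.1851]
force: [-0.9, 0.5, 7.6]
gripper_width: 0.0516
finger_force: 31.2
t 24.2 p [ 0.4342 -0.2936  0.1851] tip 0.0121 yaw 0.3 slide [ 6.02  0.13 -1.6 ] turn -0.34 w 0.0516 f [-0.9  0.5  7.6]
```

```bash
python3 -m creep '[{"slide":[0,0,-0.3],"turn":0},{"slide":[0,0,-0.8],"turn":0},{"slide":[0,0,-1.3],"turn":0},{"slide":[0,0,-1.6],"turn":0},{"slide":[0,0,-1.6],"turn":0}]'|grep -E 'ee_|width|force';python3 -m creep '[{"slide":[0.8,0,0],"turn":-0.1},{"slide":[1.8,0.05,0],"turn":-0.2},{"slide":[2.9,0.1,0],"turn":-0.3},{"slide":[4,0.1,0],"turn":-0.4},{"slide":[5,0.1,0],"turn":-0.5}]'|grep -E 'ee_|width'; python3 -m creep '[{"slide":[0.6,0,0],"turn":0},{"slide":[0.8,0,0],"turn":0},{"slide":[0.8,0,0],"turn":0},{"slide":[0.8,0,0],"turn":0}]'|grep -E 'ee_|width';python3 to.py .437 -.113 .015 2.5
```

```text
ee_pos: [0.4343, -0.2937, 0.2343]
force: [0.0, -0.0, -1.3]
gripper_width: 0.0518
finger_force: 32.3
ee_pos: [0.436, -0.1417, 0.232]
gripper_width: 0.0513
ee_pos: [0.4352, -0.1202, 0.2321]
gripper_width: 0.0515
t 25.4 p [ 0.4352 -0.1202  0.2321] tip 0.0591 yaw 2.8 slide [0.24 0.07 1.47] turn 0.05 w 0.0515 f [ 0.3 -0.4 -1.5]
```

```bash
python3 -m creep '[{"slide":[0.2,0.06,0],"turn":0},{"slide":[0.22,0.06,0.3],"turn":0},{"slide":[0.22,0.06,0.7],"turn":0},{"slide":[0.22,0.06,1.0],"turn":0},{"slide":[0.22,0.06,1.1],"turn":0}]'|grep -E 'ee_';python3 -m creep '[{"slide":[0,0,0.1],"turn":0},{"slide":[0,0,0.2],"turn":0},{"slide":[0,0,0.23],"turn":0},{"slide":[0,0,0.23],"turn":0}]'|grep -E 'ee_|force';python3 to.py .437 -.113 .015 2.5;python3 - <<'E'
from h import *
s=eyes.snapshot('wrist');save(s,'w9')
E
```

```text
ee_pos: [0.4364, -0.1132, 0.1977]
ee_pos: [0.4366, -0.1129, 0.1923]
force: [-0.1, 0.1, -0.8]
finger_force: 32.3
t 26.1 p [ 0.4366 -0.1129  0.1923] tip 0.0193 yaw 2.8 slide [-0.    0.01  0.14] turn 0.05 w 0.0514 f [-0.1  0.1 -0.8]
```

View pics/w9.png

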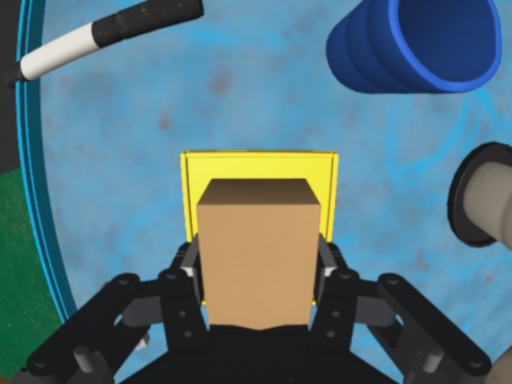

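The carton is centred and square over the yellow tray, so I'll lower it the last few millimetres.

```bash
python3 -m creep '[{"slide":[0,0,0.05],"turn":0},{"slide":[0,0,0.1],"turn":0},{"slide":[0,0,0.1],"turn":0}]'|grep -E 'ee_|force';python3 -m creep '[{"slide":[0,0,0.04],"turn":0},{"slide":[0,0,0.04],"turn":0},{"slide":[0,0,0.04],"turn":0}]'|grep -E 'ee_|force'
```

```text
ee_pos: [0.4366, -0.1128, 0.1892]
force: [-0.2, -0.5, -0.6]
finger_force: 32.3
ee_pos: [0.4366, -0.1128, 0.1882]
force: [-0.2, -0.3, 1.3]
finger_force: 32.5
```

```bash
python3 -m creep '[{"slide":[0,0,0],"turn":0},{"slide":[0,0,0],"turn":0},{"slide":[0,0,0],"turn":0},{"slide":[0,0,0],"turn":0},{"slide":[0,0,0],"turn":0}]' 100|grep -E 'ee_|force|width'; python3 -m creep '[{"slide":[0,0,-0.6],"turn":0},{"slide":[0,0,-1.4],"turn":0},{"slide":[0,0,-2.4],"turn":0},{"slide":[0,0,-3.4],"turn":0},{"slide":[0,0,-4.4],"turn":0}]' |grep -E 'ee_';python3 -m creep '[{"slide":[0,0,-1],"turn":0},{"slide":[0,0,-2],"turn":0},{"slide":[0,0,-2],"turn":0},{"slide":[0,0,-2],"turn":0}]' |grep -E 'ee_|force'; python3 - <<'E'
from h import *
s=eyes.snapshot('scene');t=eyes.snapshot('top')
a=cv2.resize(s['image'][120:300,150:380],(460,360));b=cv2.resize(t['image'][90:290,120:390],(337,250))
im=np.zeros((360,797,3),np.uint8);im[:,:460]=a;im[:250,460:]=b
cv2.imwrite('pics/end.png',im[:,:,::-1])
E
```

```text
ee_pos: [0.4366, -0.1128, 0.1881]
force: [0.2, -0.4, -0.2]
gripper_width: 0.0854
finger_force: 0.0
ee_pos: [0.4363, -0.1128, 0.3216]
ee_pos: [0.4366, -0.1127, 0.3812]
force: [-0.6, 0.4, -0.3]
finger_force: 0.0
```

View pics/end.png

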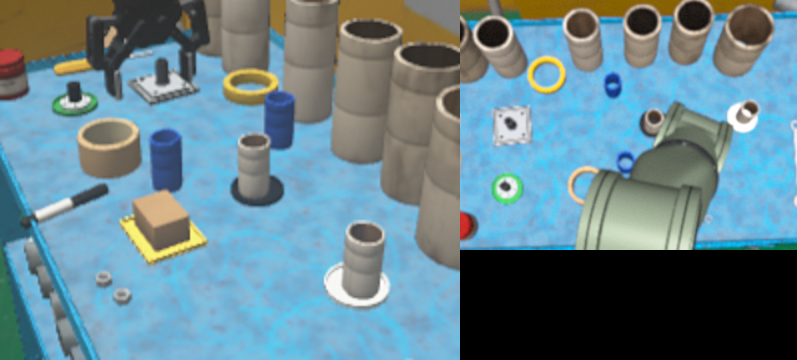

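All four parts lie or stand in their places, the kit sleeve and tape are where they were, and the gripper is clear.

```bash
python3 -c "
from bench import ticket
print(ticket.job_done())"
```

```text
the job is handed in; nothing more can be done
None
```

The job is handed in, with no verdict returned; in the last pictures the carton, cover, flange and second sleeve are flat or upright in their places, and the kit sleeve and tape look unmoved.

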